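# Turn and stack the stack-nest crate over a finished hub

### The job

Lift the upper blue crate out of the lower one it is nested in and set it aside, then stand the steel hub upright on the floor of the lower crate. Then put the other crate back on top, turned half a turn end for end, so that it stands stacked on the rim lugs, level and seated inside the rim, not nested down. Finish with the lower crate flat on the bench, and do not disturb the bottle, wrench and disc.

Things in the scene. Friction and masses are not known exactly. Their poses are not given: they have to be found in the camera images.
- crate_lower: Open stepped blue plastic stack-nest crate, loose on the bench, x in any direction, 0.24 kg. 150 (x) x 64 (y) x 70 high, origin at centre of underside. Wide band from height 31 to 70: 144 x 58 inside, smooth upright sides to grip across the 64. Narrower body from height 0 to 34: 111 x 51 outside, 106 x 46 inside, floor 3 thick, plus feet at the ends (137 over the feet).
- crate_upper: Twin of the lower crate, about 0.2 kg. Starts nested in it facing the same way, origin 39 above the lower's, its whole 39 mm band clear above the lower's rim; lifts straight out. Turned half round (x against the lower's x) its feet land on the lower's lugs: origin then 63 above the lower's, bottom 7 mm down inside the lower's rim with 3.5 mm of play to each side.
- lower_lug (a point): Middle of the top of the single lug (18 wide) at the lower crate's -x end, 63 above its underside. Lugs point 13 mm inward from the rim's inside, tops 7 mm below the rim. The +x end has two lugs instead, 15 wide, in the corners. Both crates are alike.
- upper_foot (a point): Middle of the underside of the single foot (20 wide) at the upper crate's +x end. The -x end has two corner feet (13 wide) instead. Facing the same way, feet pass between the lower crate's lugs and it nests; turned half round, they stand on them. Both crates are alike.
- hub: Turned steel hub, loose, about 0.23 kg, 50 high, upright on the bench: flange 36 diameter x 12 high at the bottom, plain boss 24 diameter from there to the top. Origin at centre of underside, z up the boss. Too tall for the crates to nest over it; 60 mm of free height over the floor when they are stacked.
- mat: Thin black rubber mat fixed to the bench, 200 x 200 x 3, nothing on it: clear room to set a crate aside. Origin at the centre of its underside.
- bottle: White plastic bottle with a red cap, 52 diameter, 130 high, beyond the work. Leave alone. Origin at the centre of its underside.
- wrench: Steel wrench lying on the bench beyond the work. Leave alone.
- disc: Black grinding disc, 116 diameter, 10 high, lying on the bench beyond the work. Leave alone. Origin at the centre of its underside.
There are look-alikes about, which are no part of the job. What is meant by the hub is not purple, and is the smaller of those in its own colour.

How it is judged:
On the way, in this order (a step that is already met when the one before it is completed fails the run):
1. the upper crate is out of the lower one and beside it (horizontal distance between crate_upper and crate_lower above 0.065 m), for 0.2 s.
2. the hub stands upright on the floor of the lower crate, let go, the other crate still beside (x of hub in the frame of crate_lower between -0.05 and 0.05 m and y of hub in the frame of crate_lower between -0.024 and 0.024 m and z of hub in the frame of crate_lower between 0 and 0.009 m and angle between hub's own z axis and vertical below 0.1 rad and contact force between hub and the fingers below 0.2 N and horizontal distance between crate_upper and crate_lower above 0.065 m), for 0.2 s.
At the end, for the whole second after the job is handed in: Hub upright (0.1 rad) on the lower crate's floor. Other crate on the lower's rim lugs, half a turn round: origin 59-67 mm above the lower's, within 9 mm sideways, long axes within 0.12 rad, level (0.05 rad). Lower crate flat on the bench (0.04 rad, under 5 mm up). All at rest (x of hub in the frame of crate_lower between -0.05 and 0.05 m and y of hub in the frame of crate_lower between -0.024 and 0.024 m and z of hub in the frame of crate_lower between 0 and 0.009 m and angle between hub's own z axis and vertical below 0.1 rad and z of crate_upper in the frame of crate_lower between 0.059 and 0.067 m and horizontal distance between crate_upper and crate_lower below 0.009 m and angle between the x axis of crate_upper and the x axis of crate_lower, either way round below 0.12 rad and angle between crate_upper's own z axis and vertical below 0.05 rad and angle between crate_lower's own z axis and vertical below 0.04 rad and height (world z) of crate_lower below 0.005 m and linear speed of each of crate_upper, crate_lower, hub below 0.02 m/s); the robot touches nothing.
It fails at once if a bystander (bottle, wrench or disc) is moved by more than 25 mm (distance of any of bottle, wrench, disc from where it was at the start of the episode above 0.025 m).
It also fails if it takes over 72 s, if anything falls off the work surface, if the arm or the gripper's body presses on something with over 40 N, if the wrist force passes 120 N, or if a joint passes its speed limit or range.

### The arm

A 7-joint arm with a two-finger parallel gripper is mounted at the origin on the work surface. World frame = base frame: x ahead of the robot, y to its left, z up, the work surface at z = 0. Lengths are in m, angles in rad, forces in N, time in s.
With the tool pointing down it reaches from about 0.4 to 0.9 m from the base axis. Payload 5.5 kg.
Tool frame: the origin (TCP) lies at the very end of the fingers, on their centre line; the grasp point (between the pads) lies 19 mm behind it; z points along the fingers, y is the line along which they close (so a half turn about z gives the same grasp; the last joint's range is limited). The gripper opens to 85 mm and grips with 20 to 120 N. Pads are 22 mm wide; open, the fingers measure 114 mm over their backs; the gripper's body (76 mm by 85 mm) begins 54 mm behind the grasp point. The pads swing forward as they close: fully open they stand 13 mm farther back than shut.
Start: joints at [1.435, 0.501, -0.427, 1.55, 0.221, 1.138, -0.21], TCP at [0.252, -0.599, 0.193] pointing down, gripper open.
Joint ranges: [-2.88, 2.88], [-0.31, 2.03], [-1.54, 1.56], [0.2, 2.42], [-1.41, 4.55], [0.19, 2.02], [-2.57, 2.57]. Speed limits (rad/s): [2.57, 2.57, 3.14, 3.14, 3.14, 3.14, 3.14].

### API

Orientations are given as a unit quaternion [w, x, y, z].
In Python, from plant import get_obs, optics, arm gives the robot as it stands. The module is installed in compiled form; this text tells all that it offers.
- The arm moves only by the tool servo_tool, never from a script. Its argument "increments" is a list of rows, each an object with "slide": the shift along the world's x, y, z in mm, a list of three; "twist": the turn, a rotation vector about the world's x, y, z in rad, a list of three; "hand": the opening, from 0 (shut) to 1 (fully open). A call has 1 to 20 rows; each row shifts and turns the commanded pose from where the row before left it; what a row does not reach is not made up. A row lasts 1/8 s, in which the tool goes at most 62.5 mm and 10.7 degrees, less where a joint would pass 70% of its speed; a pose out of reach is approached as far as the arm can. A call with a gripper value outside its range is refused whole. The fingers move at their own pace and stop on an object; "newtons" is the grip in N (left out, the last holds). Time passes only in rows, so rows that do not move let the fingers close. It gives the time, the measured TCP pose, the force, the opening and the grip force at its end, in the units of the state.
- get_obs(): the state, without advancing time (a new reading comes with each control period).
- optics.grab_frame(name): name is "scene" or "top"; returns (picture, depth): 480x640x3 uint8, red, green, blue; 480x640 float32, m along the optical axis (not along the pixel's ray), 0 where there is no reading.
- optics.camera_info(name): a dict with "vertical_fov" (degrees; the focal length in pixels is half the picture's height over the tangent of half this angle, whatever the lens; pixels are square), "cx", "cy" (the principal point, pixels), "k1" (the pictures are not rectified: a ray, as slopes to the right and down, at radius r is drawn at 1 + k1 r^2 times it, then the intrinsics apply), "rvec" (rotation vector, rad) and "tvec" (3), from world to camera coordinates, as OpenCV has them. Camera axes: x right, y down, z forward; pixel columns grow to the right and rows downward; lengths in m; the calibration is good to about 2 mm. A picture is of the moment at which its call begins. camera_info takes no time and is no camera call.
- arm.hand_in(): hands the job in; it is judged then, once.
The state is a dict: "time": time; "joint_pos": joint angles; "joint_velocities": joint speeds; "tau": joint torques, N m; "tool_pos": TCP position; "tcp_rot": TCP orientation; "force": force on the tool from outside, world axes, zero at the start; "torque": the same for the moment, N m; "grip_width": opening from 0.0 (shut) to 1.0 (fully open); "grip_force": force on a finger pad.
Only numpy, scipy, OpenCV 4.12 (cv2) and the standard library are available. Lean on these libraries where they do the work, as an engineer would, in place of code of your own. Each camera call takes 0.05 s, during which the arm holds its last target. There are 200 camera calls.

## Working session

There is one attempt and no reset: what is moved stays moved. The work goes in short steps, Python scripts to look and compute and a tool call to move; the robot and the scene stay as the last step left them, time stands still between calls to the robot, and variables do not carry over. Pictures are saved under pics/ and viewed, at most 10 in all, crops included, and the job is handed in when it is done.

Besides the shell and the picture viewer there is one more tool, called after "Call:" in YAML: its name, and indented under it one key for each argument. servo_tool: Moves the arm, as the interface text tells. Its arguments: {"type":"object","properties":{"increments":{"type":"array","items":{"type":"object","properties":{"slide":{"type":"array","items":{"type":"number"}},"twist":{"type":"array","items":{"type":"number"}},"hand":{"type":"number"}}}},"newtons":{"type":"number"}},"required":["increments"]}

```bash
mkdir -p pics
cat > h.py <<'E'
import numpy as np, cv2
from plant import get_obs, optics, arm
def grab(n,tag):
    im,d=optics.grab_frame(n); np.savez(f'pics/{tag}.npz',im=im,d=d)
    cv2.imwrite(f'pics/{tag}.png',im[:,:,::-1]); return im,d
def world(n,d):
    """world xyz for every pixel"""
    c=optics.camera_info(n); f=240/np.tan(np.radians(c['vertical_fov'])/2)
    K=np.array([[f,0,c['cx']],[0,f,c['cy']],[0,0,1]])
    u,v=np.meshgrid(np.arange(640.),np.arange(480.))
    xd=np.stack([(u-c['cx'])/f,(v-c['cy'])/f],-1)
    rd=np.linalg.norm(xd,axis=-1); r=rd.copy()
    for _ in range(20): r=rd/(1+c['k1']*r*r)
    xn=xd/(1+c['k1']*r*r)[...,None]
    p=np.concatenate([xn*d[...,None],d[...,None]],-1)
    R,_=cv2.Rodrigues(np.array(c['rvec'],float)); t=np.array(c['tvec'],float).ravel()
    return (p-t)@R
E
python3 - <<'E'
from h import *
for n in('scene','top'):
    grab(n,n+'0'); print(optics.camera_info(n))
o=get_obs(); print(o)
E
```

```text
{'vertical_fov': 55.80581358274782, 'cx': 317.5185354209566, 'cy': 239.8701010014167, 'k1': -0.056275640660485314, 'rvec': array([ 0.87170547,  2.60624481, -0.95366501]), 'tvec': array([ 0.43445733, -0.18900313,  1.03046428])}
{'vertical_fov': 42.23848245981875, 'cx': 322.8933185733341, 'cy': 228.33855463189525, 'k1': 0.023929165189501986, 'rvec': array([ 2.13961916, -2.05691571,  0.22908721]), 'tvec': array([-0.02704409,  0.56360826,  1.24639237])}
{'time': 0.1, 'joint_pos': array([ 1.43523274,  0.50174593, -0.42678926,  1.55136604,  0.22077403,
        1.13830201, -0.21031782]), 'joint_velocities': array([ 0.00040762, -0.00089387, -0.00054335, -0.00252867,  0.00053563,
       -0.00113398, -0.00010736]), 'tau': array([-1.11969269e-02, -5.70805871e+01, -5.83861962e+00, -2.81749266e+01,
        1.05070832e-02,  5.49205914e-03,  4.82515361e-06]), 'tool_pos': array([ 0.25207078, -0.59836614,  0.19165806]), 'tcp_rot': array([-8.76516197e-04,  9.80188061e-01,  1.98067103e-01, -1.40995108e-04]), 'force': array([-0.1328949 , -0.12085331, -0.42920776]), 'torque': array([ 0.01044497, -0.03867434,  0.02396437]), 'grip_force': 0.0, 'grip_width': 0.995104931691626}
```

View pics/scene0.png

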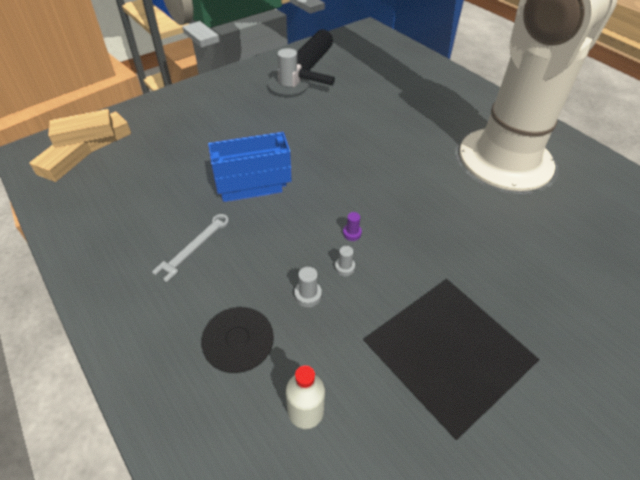

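View pics/top0.png

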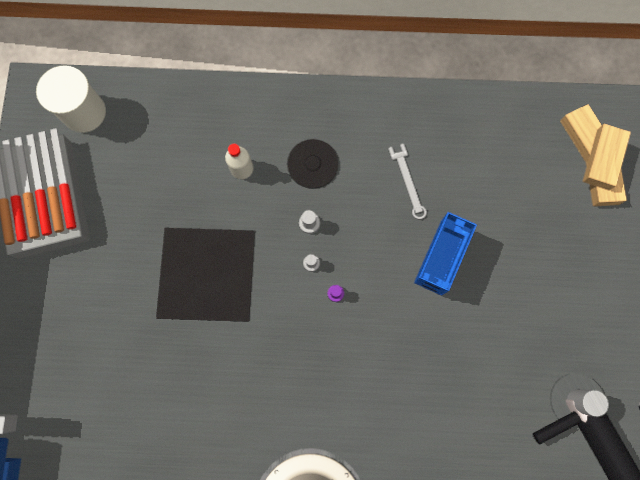

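The scene view shows the crate stack at (250,165), the small silver hub at (345,260), with a larger silver one at (308,285) and a purple one at (353,226), and the mat at (455,355). In the top view the crates are at (446,253), the hub at (312,263), the mat at (207,275), the bottle at (238,160), the disc at (313,163) and the wrench at (408,182).

```bash
cat >> h.py <<'E'
def blue(im): 
    h=cv2.cvtColor(im,cv2.COLOR_RGB2HSV); return (abs(h[...,0].astype(int)-110)<14)&(h[...,1]>140)&(h[...,2]>50)
def load(tag):
    z=np.load(f'pics/{tag}.npz'); return z['im'],z['d']
def rect(p):
    (c,s,a)=cv2.minAreaRect((p[:,:2]*1000).astype(np.float32)); return np.round(c,1),np.round(s,1),round(a,2)
E
python3 - <<'E'
from h import *
for n,bx in(('top',(390,190,500,310)),('scene',(190,120,310,210))):
    im,d=load(n+'0'); P=world(n,d); m=np.zeros(d.shape,bool); m[bx[1]:bx[3],bx[0]:bx[2]]=1
    p=P[m&blue(im)&(d>0)]; print(n,'crate z',np.percentile(p[:,2],[1,50,90,95,98,99.5]).round(4))
    zt=np.percentile(p[:,2],98); q=p[abs(p[:,2]-zt)<.006]; print(len(q),rect(q))
    q=p[(p[:,2]>.02)]; print('all',rect(q))
for n,bs in(('top',{'hub':(298,250,328,275),'big':(292,205,326,238),'pur':(325,280,350,305),'bottle':(220,140,258,185)}),('scene',{'hub':(333,243,358,277),'big':(290,263,325,308)})):
    im,d=load(n+'0'); P=world(n,d)
    for k,b in bs.items():
        p=P[b[1]:b[3],b[0]:b[2]].reshape(-1,3); p=p[(p[:,2]>.006)]; zt=np.percentile(p[:,2],97)
        q=p[p[:,2]>zt-.006]; print(n,k,zt.round(4),np.round((q.min(0)+q.max(0))/2,4),np.round(np.ptp(q,axis=0),4),len(q))
im,d=load('top0');P=world('top',d)
for n,u,v in(('matc',207,275),('m1',165,230),('m2',253,232),('m3',160,318),('m4',248,319),('bench',300,350),('wrench',418,212),('w2',398,152),('disc',313,163)): print(n,P[v,u].round(4))
E
```

```text
top crate z [0.0365 0.0702 0.1065 0.1091 0.1108 0.1129]
343 (array([ 518.3, -258.6]), array([ 65.7, 151.8]), 66.88)
all (array([ 518. , -258.8]), array([ 66.2, 153.4]), 67.26)
scene crate z [1.000e-04 7.480e-02 1.030e-01 1.061e-01 1.073e-01 1.084e-01]
568 (array([ 519.6, -256.9]), array([ 68.6, 148.6]), 66.98)
all (array([ 520.1, -256.7]), array([ 69.6, 150.1]), 67.28)
top hub 0.0539 [0.4997 0.0197 0.0536] [0.0214 0.0213 0.011 ] 79
top big 0.0694 [0.4372 0.0107 0.7021] [0.3308 0.0632 1.2773] 103
top pur 0.053 [ 0.4356 -0.0352  0.0512] [0.0234 0.0211 0.0082] 89
top bottle 0.133 [0.4961 0.0878 0.734 ] [0.4487 0.2174 1.2135] 103
scene hub 0.0505 [0.6668 0.1935 0.3505] [0.3549 0.3698 0.6112] 135
scene big 0.0652 [0.7094 0.1961 0.3578] [0.2696 0.3647 0.5965] 252
matc [0.4646 0.2433 0.0025]
m1 [0.5609 0.344  0.0025]
m2 [0.5641 0.1498 0.002 ]
m3 [ 0.3686  0.3368 -0.0009]
m4 [0.3733 0.1479 0.003 ]
bench [ 3.129e-01  3.390e-02 -3.000e-04]
wrench [ 0.6235 -0.2135  0.0031]
w2 [ 0.7615 -0.1671  0.0057]
disc [0.7264 0.0241 0.0101]
```

Run:
```python
from h import *
a,_=load('top0'); b,_=load('scene0')
A=cv2.resize(a[200:305,395:495],None,fx=4,fy=4,interpolation=2); B=cv2.resize(b[120:210,195:305],None,fx=3.6,fy=3.6,interpolation=2)
o=np.zeros((420,800,3),np.uint8); o[:A.shape[0],:A.shape[1]]=A; o[:B.shape[0],402:402+B.shape[1]]=B[:,:398]
cv2.imwrite('pics/crop0.png',o[:,:,::-1])
```

```text
(no output)
```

View pics/crop0.png

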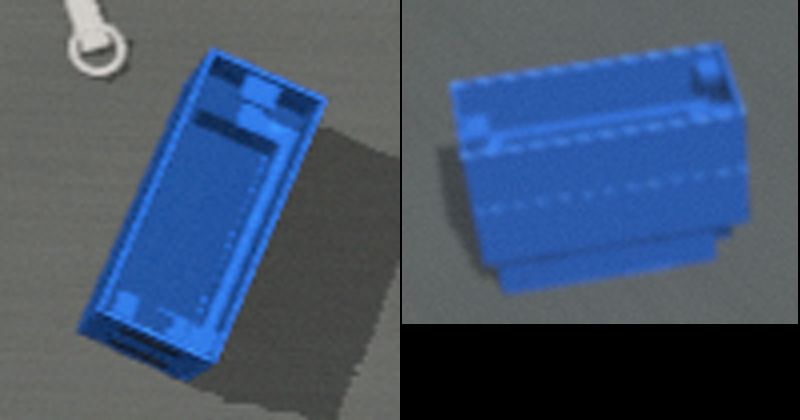

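The crop shows the single lug (and centre light patch) at the upper-right, far end of the upper crate, and two corner lugs at the near end, lower-left.

```bash
cat >> h.py <<'E'
def proj(n,X):
    c=optics.camera_info(n); f=240/np.tan(np.radians(c['vertical_fov'])/2)
    K=np.array([[f,0,c['cx']],[0,f,c['cy']],[0,0,1]])
    return cv2.projectPoints(np.array(X,float).reshape(-1,1,3),np.array(c['rvec']),np.array(c['tvec']),K,np.array([c['k1'],0,0,0.]))[0].reshape(-1,2).round(1)
E
python3 - <<'E'
from h import *
for n in('top','scene'): print(n,proj(n,[[.252,-.598,.192],[.252,-.598,.3],[.5,.02,.05]]))
im,d=load('top0');P=world('top',d)
for u,v in((594,403),(575,390),(555,430),(610,440)): print(u,v,P[v,u].round(3))
im,d=load('scene0');P=world('scene',d)
for u,v in((288,55),(288,85),(318,45),(200,35)): print(u,v,P[v,u].round(3))
# hubs: top-surface silhouettes
for n,b in(('top',(298,250,328,275)),('scene',(333,243,358,277)),('top',(292,205,326,238)),('scene',(290,263,325,308))):
    im,d=load(n+'0');P=world(n,d); p=P[b[1]:b[3],b[0]:b[2]].reshape(-1,3)
    ok=(abs(p[:,2])<.09)&(abs(p[:,1])<.15)
    zt=np.percentile(p[ok&(p[:,2]>.03)][:,2],90)
    for lo,hi in((zt-.005,zt+.005),(.006,.016)):
        q=p[ok&(p[:,2]>lo)&(p[:,2]<hi)]; print(n,b,lo.round(3) if hi>.02 else lo,cv2.minEnclosingCircle((q[:,:2]*1000).astype(np.float32)),np.median(q,0).round(4),len(q))
E
```

```text
top [[650.7 396.8]
 [685.4 399.7]
 [309.9 259. ]]
scene [[266.    8.7]
 [262.9 -39.2]
 [346.1 250.2]]
594 403 [ 0.234 -0.537  0.099]
575 390 [ 0.256 -0.531  0.026]
555 430 [ 0.178 -0.477  0.053]
610 440 [ 0.165 -0.578  0.064]
288 55 [ 0.243 -0.523  0.1  ]
288 85 [ 0.25  -0.518  0.021]
318 45 [ 0.098 -0.588  0.059]
200 35 [ 0.316 -0.88   0.039]
top (298, 250, 328, 275) 0.048 ((498.942138671875, 19.51580238342285), 11.615267753601074) [0.4995 0.0182 0.0504] 78
top (298, 250, 328, 275) 0.006 ((506.9805908203125, 8.049039840698242), 31.610795974731445) [0.4911 0.0179 0.0115] 86
scene (333, 243, 358, 277) 0.045 ((500.5596618652344, 20.19048500061035), 12.36568832397461) [0.5013 0.0213 0.0489] 130
scene (333, 243, 358, 277) 0.006 ((499.23828125, 20.743318557739258), 19.10009765625) [0.5073 0.0276 0.0109] 147
top (292, 205, 326, 238) 0.062 ((587.2794189453125, 28.089059829711914), 15.499722480773926) [0.5876 0.0274 0.065 ] 122
top (292, 205, 326, 238) 0.006 ((589.322021484375, 27.033130645751953), 34.57674026489258) [0.5767 0.0261 0.0131] 114
scene (290, 263, 325, 308) 0.059 ((588.84033203125, 28.82834815979004), 15.72575855255127) [0.5897 0.0299 0.0634] 243
scene (290, 263, 325, 308) 0.006 ((588.846923828125, 29.555444717407227), 23.300016403198242) [0.5985 0.0403 0.0139] 246
```

Call:
servo_tool:
  increments:
    - {"slide":[0,0,30],"hand":1}
    - {"slide":[0,0,30]}
    - {"slide":[26,34,0],"twist":[0,0,-0.08]}
    - {"slide":[27,34,0],"twist":[0,0,-0.08]}
    - {"slide":[27,34,0],"twist":[0,0,-0.08]}
    - {"slide":[27,34,0],"twist":[0,0,-0.08]}
    - {"slide":[27,34,0],"twist":[0,0,-0.08]}
    - {"slide":[26,34,0],"twist":[0,0,-0.08]}
    - {"slide":[27,34,0],"twist":[0,0,-0.08]}
    - {"slide":[27,34,0],"twist":[0,0,-0.08]}
    - {"slide":[26,34,0],"twist":[0,0,-0.08]}
    - {"slide":[27,34,0],"twist":[0,0,-0.08]}
    - {"slide":[0,0,0]}
    - {"slide":[0,0,0]}
  newtons: 35

```text
validation failed for argument at $.in...
```

```bash
cat >> h.py <<'E'
def st():
    from scipy.spatial.transform import Rotation as R
    o=get_obs(); w,x,y,z=o['tcp_rot']; M=R.from_quat([x,y,z,w]).as_matrix()
    print('t',round(o['time'],2),'tcp',(o['tool_pos']*1000).round(1),'yaw_y',np.degrees(np.arctan2(M[1,1],M[0,1])).round(2),'zax',M[:,2].round(4),'j',np.round(o['joint_pos'],2),'grip',round(o['grip_width'],3),round(o['grip_force'],1),'F',o['force'].round(1))
E
python3 -c "
from h import *
st()"
```

```text
t 0.1 tcp [ 252.1 -598.4  191.7] yaw_y -67.15 zax [-6.0e-04  1.7e-03 -1.0e+00] j [ 1.44  0.5  -0.43  1.55  0.22  1.14 -0.21] grip 0.995 0.0 F [-0.1 -0.1 -0.4]
```

Call:
servo_tool:
  increments:
    - {"slide":[0,0,30],"twist":[0,0,0],"hand":1}
    - {"slide":[0,0,30],"twist":[0,0,0],"hand":1}
    - {"slide":[26,34,0],"twist":[0,0,-0.08],"hand":1}
    - {"slide":[27,34,0],"twist":[0,0,-0.08],"hand":1}
    - {"slide":[27,34,0],"twist":[0,0,-0.08],"hand":1}
    - {"slide":[27,34,0],"twist":[0,0,-0.08],"hand":1}
    - {"slide":[27,34,0],"twist":[0,0,-0.08],"hand":1}
    - {"slide":[26,34,0],"twist":[0,0,-0.08],"hand":1}
    - {"slide":[27,34,0],"twist":[0,0,-0.08],"hand":1}
    - {"slide":[27,34,0],"twist":[0,0,-0.08],"hand":1}
    - {"slide":[26,34,0],"twist":[0,0,-0.08],"hand":1}
    - {"slide":[27,34,0],"twist":[0,0,-0.08],"hand":1}
    - {"slide":[0,0,0],"twist":[0,0,0],"hand":1}
    - {"slide":[0,0,0],"twist":[0,0,0],"hand":1}
  newtons: 35

```text
time: 1.85
tool_pos: [0.5189, -0.2593, 0.2522]
tcp_rot: [0.0, 0.98, -0.199, -0.001]
force: [-0.5, -1.3, -0.3]
grip_width: 0.997
grip_force: 0.0
```

```bash
python3 -c "
from h import *
st()"
```

```text
t 1.85 tcp [ 518.9 -259.3  252.2] yaw_y -112.95 zax [-1.1e-03 -2.0e-04 -1.0e+00] j [ 0.8   0.33 -0.49  1.66  0.16  1.19 -1.69] grip 0.997 0.0 F [-0.5 -1.3 -0.3]
```

Call:
servo_tool:
  increments:
    - {"slide":[0,1,-40],"twist":[0,0,0],"hand":1}
    - {"slide":[0,0,-40],"twist":[0,0,0],"hand":1}
    - {"slide":[0,0,-40],"twist":[0,0,0],"hand":1}
    - {"slide":[0,0,-30],"twist":[0,0,0],"hand":1}
    - {"slide":[0,0,-22],"twist":[0,0,0],"hand":1}
    - {"slide":[0,0,0],"twist":[0,0,0],"hand":1}
    - {"slide":[0,0,0],"twist":[0,0,0],"hand":0}
    - {"slide":[0,0,0],"twist":[0,0,0],"hand":0}
    - {"slide":[0,0,0],"twist":[0,0,0],"hand":0}
    - {"slide":[0,0,0],"twist":[0,0,0],"hand":0}
    - {"slide":[0,0,0],"twist":[0,0,0],"hand":0}
  newtons: 35

```text
time: 3.22
tool_pos: [0.5195, -0.258, 0.0808]
tcp_rot: [0.0, 0.98, -0.199, 0.0]
force: [-0.1, -0.5, 0.5]
grip_width: 0.004
grip_force: 0.0
```

Run:
```python
from h import *
st()
a,_=grab('top','top1'); b,_=grab('scene','scene1')
A=cv2.resize(a[180:320,380:510],None,fx=3,fy=3,interpolation=2); B=cv2.resize(b[90:230,180:310],None,fx=3,fy=3,interpolation=2)
cv2.imwrite('pics/crop1.png',np.hstack([A,B])[:,:,::-1])
```

```text
t 3.23 tcp [ 519.5 -258.    80.8] yaw_y -112.98 zax [ 3.e-04 -3.e-04 -1.e+00] j [ 0.75  0.52 -0.44  1.82  0.28  0.86 -1.79] grip 0.004 0.0 F [-0.1 -0.5  0.5]
```

View pics/crop1.png

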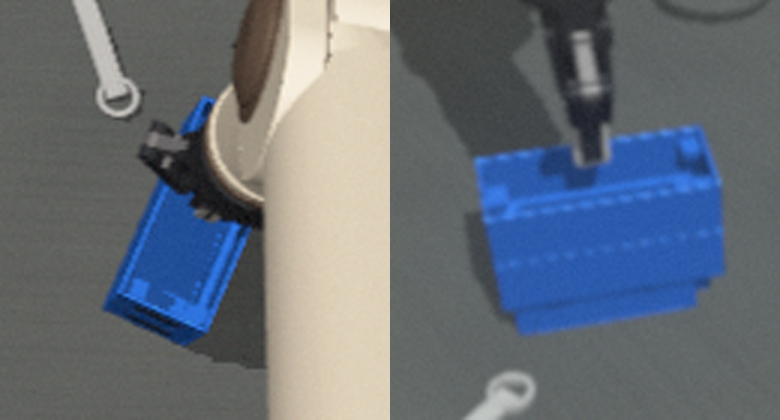

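Run:
```python
from h import *
o=get_obs(); print(proj('scene',[o['tool_pos'],[.5195,-.258,.109]]))
im,d=load('scene1');P=world('scene',d)
for v in range(120,152,4): print(v,[P[v,u].round(3).tolist() for u in (242,247,252)])
m=np.zeros(d.shape,bool); m[100:220,190:310]=1
p=P[m&blue(im)&(d>0)]; q=p[abs(p[:,2]-.106)<.006]; print(rect(q))
```

```text
[[249.7 157.4]
 [248.2 145.9]]
120 [[0.551, -0.207, 0.209], [0.543, -0.204, 0.208], [0.537, -0.198, 0.209]]
124 [[0.552, -0.206, 0.202], [0.543, -0.206, 0.199], [0.535, -0.204, 0.196]]
128 [[0.546, -0.221, 0.183], [0.537, -0.22, 0.18], [0.529, -0.215, 0.179]]
132 [[0.541, -0.233, 0.165], [0.525, -0.245, 0.151], [0.417, -0.429, -0.003]]
136 [[0.531, -0.255, 0.139], [0.525, -0.246, 0.142], [0.514, -0.248, 0.136]]
140 [[0.532, -0.256, 0.13], [0.525, -0.249, 0.131], [0.515, -0.248, 0.127]]
144 [[0.533, -0.256, 0.121], [0.524, -0.252, 0.119], [0.499, -0.28, 0.09]]
148 [[0.518, -0.289, 0.084], [0.51, -0.284, 0.083], [0.5, -0.281, 0.08]]
(array([ 519.9, -256.3]), array([ 69.5, 148.5]), 67.11)
```

Run:
```python
from h import *
im,d=load('scene1');P=world('scene',d)
for v in range(139,149): print(v,[(int(P[v,u,0]*1000),int(P[v,u,1]*1000),int(P[v,u,2]*1000)) for u in range(239,256,2)])
g=~blue(im)
print(im[139:150,247])
```

```text
139 [(520, -290, 106), (534, -254, 134), (533, -248, 137), (530, -246, 137), (526, -245, 136), (523, -242, 136), (515, -249, 128), (496, -279, 101), (492, -278, 100)]
140 [(522, -289, 105), (533, -257, 129), (532, -251, 132), (529, -247, 134), (524, -249, 130), (522, -246, 131), (516, -249, 126), (496, -279, 99), (492, -277, 98)]
141 [(521, -290, 101), (533, -257, 127), (530, -254, 128), (529, -248, 130), (525, -248, 128), (524, -243, 131), (517, -247, 125), (496, -280, 96), (493, -277, 97)]
142 [(521, -291, 98), (534, -255, 127), (530, -255, 125), (528, -250, 127), (528, -244, 130), (523, -245, 127), (517, -247, 123), (495, -281, 93), (493, -276, 95)]
143 [(521, -291, 95), (533, -257, 122), (530, -256, 121), (530, -248, 126), (527, -246, 126), (523, -245, 125), (518, -247, 122), (496, -279, 92), (494, -276, 93)]
144 [(521, -292, 92), (519, -288, 94), (531, -255, 120), (527, -253, 119), (524, -252, 119), (520, -250, 118), (517, -248, 118), (498, -277, 91), (493, -278, 89)]
145 [(522, -291, 91), (518, -289, 91), (532, -253, 119), (527, -255, 116), (508, -284, 89), (503, -284, 87), (499, -283, 85), (497, -279, 87), (493, -278, 86)]
146 [(522, -291, 89), (520, -286, 91), (516, -286, 89), (512, -285, 88), (509, -282, 89), (504, -284, 85), (501, -280, 86), (497, -280, 84), (494, -276, 85)]
147 [(523, -290, 88), (520, -288, 87), (517, -285, 87), (511, -287, 84), (509, -284, 85), (506, -281, 85), (502, -280, 84), (498, -278, 84), (495, -276, 83)]
148 [(524, -290, 85), (520, -287, 85), (516, -287, 84), (512, -286, 82), (509, -283, 83), (505, -282, 82), (502, -280, 82), (498, -278, 81), (494, -278, 79)]
[[ 46  51  61]
 [ 44  48  58]
 [ 43  48  57]
 [ 52  57  66]
 [ 63  68  77]
 [ 74  82 103]
 [ 61  79 115]
 [ 44  68 118]
 [ 35  63 117]
 [ 35  66 121]
 [ 32  64 119]]
```

The image shows the fingers shut above the crate: the tip is at scene (247,145), z≈0.116, while the reported TCP is 0.081. So the reported height reads about 35 mm low. I'll reopen the gripper and go lower, watching the force.

Call:
servo_tool:
  increments:
    - {"slide":[0,0,10],"twist":[0,0,0],"hand":1}
    - {"slide":[0,0,0],"twist":[0,0,0],"hand":1}
    - {"slide":[0,0,0],"twist":[0,0,0],"hand":1}
    - {"slide":[0,0,0],"twist":[0,0,0],"hand":1}
    - {"slide":[0,0,0],"twist":[0,0,0],"hand":1}
    - {"slide":[0,0,-18],"twist":[0,0,0],"hand":1}
    - {"slide":[0,0,-14],"twist":[0,0,0],"hand":1}
    - {"slide":[0,0,-12],"twist":[0,0,0],"hand":1}
    - {"slide":[0,0,-12],"twist":[0,0,0],"hand":1}
    - {"slide":[0,0,0],"twist":[0,0,0],"hand":1}
    - {"slide":[0,0,0],"twist":[0,0,0],"hand":0}
    - {"slide":[0,0,0],"twist":[0,0,0],"hand":0}
    - {"slide":[0,0,0],"twist":[0,0,0],"hand":0}
    - {"slide":[0,0,0],"twist":[0,0,0],"hand":0}
  newtons: 35

```text
time: 5.08
tool_pos: [0.52, -0.2582, 0.0352]
tcp_rot: [0.0, 0.98, -0.199, 0.001]
force: [-0.4, 1.1, 3.3]
grip_width: 0.741
grip_force: 39.8
```

Call:
servo_tool:
  increments:
    - {"slide":[0,0,8],"twist":[0,0,0],"hand":0}
    - {"slide":[0,0,12],"twist":[0,0,0],"hand":0}
    - {"slide":[0,0,20],"twist":[0,0,0],"hand":0}
    - {"slide":[0,0,30],"twist":[0,0,0],"hand":0}
    - {"slide":[0,0,30],"twist":[0,0,0],"hand":0}
    - {"slide":[0,0,0],"twist":[0,0,0],"hand":0}
    - {"slide":[0,0,0],"twist":[0,0,0],"hand":0}

```text
time: 5.95
tool_pos: [0.5189, -0.258, 0.1346]
tcp_rot: [0.0, 0.98, -0.199, -0.0]
force: [0.2, -0.6, -2.2]
grip_width: 0.741
grip_force: 39.4
```

Run:
```python
from h import *
st()
grab('scene','scene2')
im,_=load('scene2'); cv2.imwrite('pics/crop2.png',cv2.resize(im[50:240,150:340],None,fx=3,fy=3,interpolation=2)[:,:,::-1])
```

```text
t 5.95 tcp [ 518.9 -258.   134.6] yaw_y -112.99 zax [-4.e-04 -2.e-04 -1.e+00] j [ 0.78  0.45 -0.46  1.79  0.24  0.97 -1.76] grip 0.741 39.4 F [ 0.2 -0.6 -2.2]
```

View pics/crop2.png

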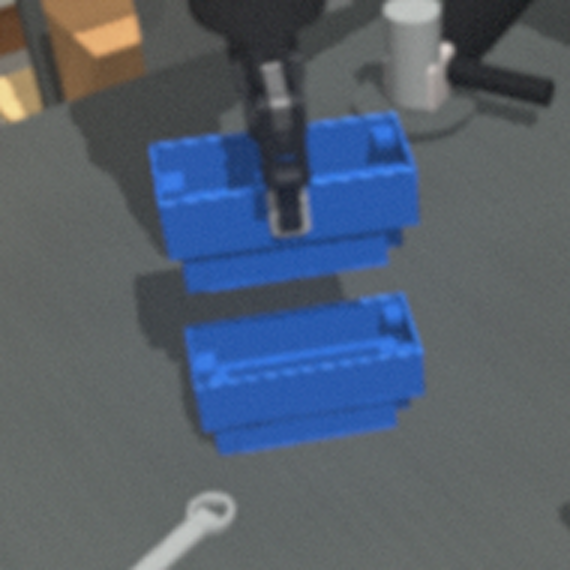

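The upper crate hangs level in the fingers at crop (285,200) and the lower crate stays in place at (305,370). Next I'll carry it to the mat with a 90° turn.

Call:
servo_tool:
  increments:
    - {"slide":[-5,50,0],"twist":[0,0,0.157],"hand":0}
    - {"slide":[-5,50,0],"twist":[0,0,0.157],"hand":0}
    - {"slide":[-5,50,0],"twist":[0,0,0.157],"hand":0}
    - {"slide":[-5,50,0],"twist":[0,0,0.157],"hand":0}
    - {"slide":[-6,50,0],"twist":[0,0,0.157],"hand":0}
    - {"slide":[-5,50,0],"twist":[0,0,0.157],"hand":0}
    - {"slide":[-5,50,0],"twist":[0,0,0.157],"hand":0}
    - {"slide":[-5,50,0],"twist":[0,0,0.157],"hand":0}
    - {"slide":[-5,50,0],"twist":[0,0,0.157],"hand":0}
    - {"slide":[-6,50,0],"twist":[0,0,0.157],"hand":0}
    - {"slide":[0,0,0],"twist":[0,0,0],"hand":0}
    - {"slide":[0,0,-30],"twist":[0,0,0],"hand":0}
    - {"slide":[0,0,-40],"twist":[0,0,0],"hand":0}
    - {"slide":[0,0,-30],"twist":[0,0,0],"hand":0}
    - {"slide":[0,0,-20],"twist":[0,0,0],"hand":0}
    - {"slide":[0,0,-8],"twist":[0,0,0],"hand":0}
    - {"slide":[0,0,0],"twist":[0,0,0],"hand":0}
    - {"slide":[0,0,0],"twist":[0,0,0],"hand":0}

```text
time: 8.25
tool_pos: [0.4683, 0.2425, 0.0076]
tcp_rot: [0.0, 0.834, 0.552, 0.001]
force: [-0.6, -0.4, -1.8]
grip_width: 0.742
grip_force: 39.6
```

Run:
```python
from h import *
st()
im,d=grab('scene','scene3'); P=world('scene',d)
m=blue(im)&(d>0)&(abs(P[...,0]-.465)<.12)&(abs(P[...,1]-.243)<.12)&(P[...,2]<.15)
p=P[m]; print('upper z',np.percentile(p[:,2],[1,5,50,95,98,99.5]).round(4)); zt=np.percentile(p[:,2],98); print(rect(p[abs(p[:,2]-zt)<.006]))
m=blue(im)&(d>0)&(abs(P[...,0]-.519)<.12)&(abs(P[...,1]+.257)<.12)&(P[...,2]<.15)
p=P[m]; print('lower z',np.percentile(p[:,2],[1,5,50,95,98,99.5]).round(4)); zt=np.percentile(p[:,2],98); print(rect(p[abs(p[:,2]-zt)<.006]))
```

```text
t 8.25 tcp [468.3 242.5   7.6] yaw_y -23.04 zax [ 1.7e-03  8.0e-04 -1.0e+00] j [ 0.08  0.66 -0.78  1.98  0.66  0.77 -1.49] grip 0.742 39.6 F [-0.6 -0.4 -1.8]
upper z [0.002  0.0121 0.0521 0.0802 0.0815 0.113 ]
(array([469. , 241.3]), array([149.9,  66.2]), 66.92)
lower z [-0.0004  0.0055  0.0444  0.0674  0.0685  0.0696]
(array([ 520.1, -256.5]), array([ 69. , 150.7]), 67.44)
```

Call:
servo_tool:
  increments:
    - {"slide":[0,0,-4],"twist":[0,0,0],"hand":0}
    - {"slide":[0,0,-3],"twist":[0,0,0],"hand":0}
    - {"slide":[0,0,-2],"twist":[0,0,0],"hand":0}
    - {"slide":[0,0,0],"twist":[0,0,0],"hand":0}

```text
time: 8.8
tool_pos: [0.4676, 0.2418, -0.0008]
tcp_rot: [0.001, 0.834, 0.552, -0.0]
force: [-4.0, -5.1, 16.2]
grip_width: 0.744
grip_force: 42.0
```

Call:
servo_tool:
  increments:
    - {"slide":[0,0,0],"twist":[0,0,0],"hand":1}
    - {"slide":[0,0,0],"twist":[0,0,0],"hand":1}
    - {"slide":[0,0,0],"twist":[0,0,0],"hand":1}
    - {"slide":[0,0,20],"twist":[0,0,0],"hand":1}
    - {"slide":[0,0,50],"twist":[0,0,0],"hand":1}
    - {"slide":[0,0,50],"twist":[0,0,0],"hand":1}
    - {"slide":[8,-56,0],"twist":[0,0,0],"hand":0.6}
    - {"slide":[8,-56,0],"twist":[0,0,0],"hand":0.6}
    - {"slide":[8,-55,0],"twist":[0,0,0],"hand":0.6}
    - {"slide":[8,-55,0],"twist":[0,0,0],"hand":0.6}
    - {"slide":[0,0,0],"twist":[0,0,0],"hand":0.6}
    - {"slide":[0,0,-40],"twist":[0,0,0],"hand":0.6}
    - {"slide":[0,0,-25],"twist":[0,0,0],"hand":0.6}
    - {"slide":[0,0,0],"twist":[0,0,0],"hand":0.6}

```text
time: 10.55
tool_pos: [0.4979, 0.0212, 0.0521]
tcp_rot: [-0.001, 0.834, 0.552, -0.001]
force: [-0.0, 0.8, 0.5]
grip_width: 0.6
grip_force: 0.0
```

Run:
```python
from h import *
st()
im,d=grab('scene','scene4'); P=world('scene',d)
m=blue(im)&(d>0)&(abs(P[...,0]-.465)<.12)&(abs(P[...,1]-.243)<.12)&(P[...,2]<.15)
p=P[m]; zt=np.percentile(p[:,2],98); print('upper',zt,rect(p[abs(p[:,2]-zt)<.006]))
cv2.imwrite('pics/crop4.png',cv2.resize(im[150:400,230:560],None,fx=2.4,fy=2.4,interpolation=2)[:,:,::-1])
```

```text
t 10.55 tcp [497.9  21.2  52.1] yaw_y -22.93 zax [-2.8e-03  8.0e-04 -1.0e+00] j [ 0.58  0.55 -0.84  2.02  0.56  0.81 -0.98] grip 0.6 0.0 F [-0.   0.8  0.5]
upper 0.07241892206548393 (array([468.7, 239.8]), array([151.4,  67.1]), 67.43)
```

View pics/crop4.png

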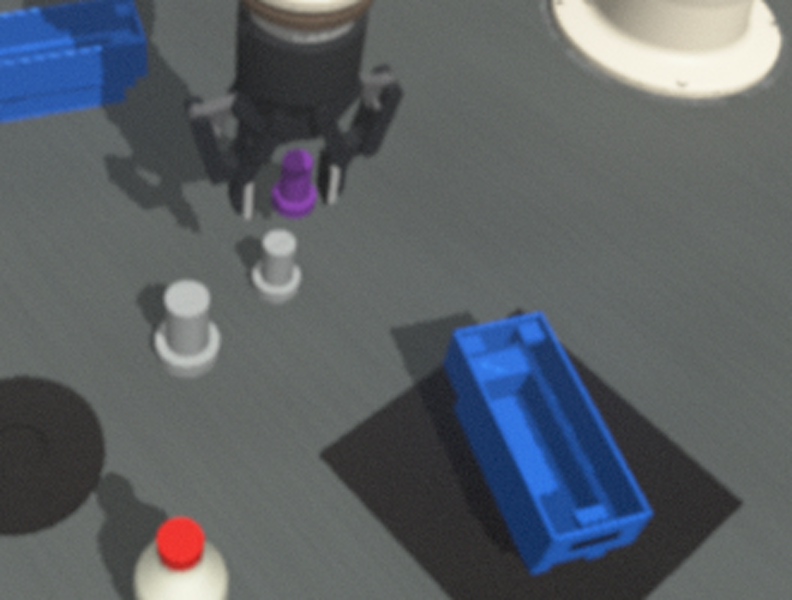

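The upper crate sits flat on the mat at crop (545,440), and the open fingers (247,215) and (333,200) are above the small hub at (278,265).

Run:
```python
from h import *
im,d=load('scene4'); P=world('scene',d)
for z in (.06,.07,.08,.09,.1,.11): print(z,proj('scene',[.498,.021,z]))
for u0 in(333,369):
    q=P[225:246,u0-4:u0+5].reshape(-1,3); q=q[(q[:,2]>.05)&(q[:,2]<.2)]; print(u0,q[:,2].min().round(3),q[q[:,2]<q[:,2].min()+.006].mean(0).round(3))
```

```text
0.06 [[347.7 246.3]]
0.07 [[348.1 242.6]]
0.08 [[348.4 238.7]]
0.09 [[348.8 234.8]]
0.1 [[349.2 230.8]]
0.11 [[349.6 226.7]]
333 0.092 [0.531 0.017 0.096]
369 0.096 [0.476 0.041 0.1  ]
```

Call:
servo_tool:
  increments:
    - {"slide":[1.5,-1,-25],"twist":[0,0,0],"hand":0.6}
    - {"slide":[0,0,-25],"twist":[0,0,0],"hand":0.6}
    - {"slide":[0,0,-16],"twist":[0,0,0],"hand":0.6}
    - {"slide":[0,0,0],"twist":[0,0,0],"hand":0.6}
    - {"slide":[0,0,0],"twist":[0,0,0],"hand":0}
    - {"slide":[0,0,0],"twist":[0,0,0],"hand":0}
    - {"slide":[0,0,0],"twist":[0,0,0],"hand":0}
    - {"slide":[0,0,0],"twist":[0,0,0],"hand":0}
  newtons: 35

```text
time: 11.6
tool_pos: [0.5014, 0.0194, -0.0124]
tcp_rot: [0.0, 0.834, 0.552, 0.0]
force: [-1.9, 1.3, 6.1]
grip_width: 0.261
grip_force: 34.1
```

Call:
servo_tool:
  increments:
    - {"slide":[0,0,15],"twist":[0,0,0],"hand":0}
    - {"slide":[0,0,45],"twist":[0,0,0],"hand":0}
    - {"slide":[0,0,50],"twist":[0,0,0],"hand":0}
    - {"slide":[3,-46,0],"twist":[0,0,0],"hand":0}
    - {"slide":[3,-46,0],"twist":[0,0,0],"hand":0}
    - {"slide":[3,-46,0],"twist":[0,0,0],"hand":0}
    - {"slide":[3,-46,0],"twist":[0,0,0],"hand":0}
    - {"slide":[3,-46,0],"twist":[0,0,0],"hand":0}
    - {"slide":[3,-47,0],"twist":[0,0,0],"hand":0}
    - {"slide":[0,0,0],"twist":[0,0,0],"hand":0}
    - {"slide":[0,0,0],"twist":[0,0,0],"hand":0}

```text
time: 12.98
tool_pos: [0.5186, -0.2577, 0.0969]
tcp_rot: [-0.0, 0.834, 0.551, 0.0]
force: [-0.4, 0.0, -2.2]
grip_width: 0.258
grip_force: 35.0
```

Run:
```python
from h import *
st()
im,d=grab('scene','scene5'); P=world('scene',d)
cv2.imwrite('pics/crop5.png',cv2.resize(im[60:220,150:340],None,fx=3,fy=3,interpolation=2)[:,:,::-1])
m=blue(im)&(d>0)&(abs(P[...,0]-.519)<.12)&(abs(P[...,1]+.257)<.12)&(P[...,2]<.15)
p=P[m]; zt=np.percentile(p[:,2],98); print('lower',zt,rect(p[abs(p[:,2]-zt)<.006]))
```

```text
t 12.97 tcp [ 518.6 -257.7   96.9] yaw_y -23.07 zax [ 1.e-04  9.e-04 -1.e+00] j [ 1.03  0.6  -0.83  1.81  0.52  0.97 -0.41] grip 0.258 35.0 F [-0.4  0.  -2.2]
lower 0.06847142185105004 (array([ 520.2, -256.1]), array([ 68., 150.]), 66.67)
```

View pics/crop5.png

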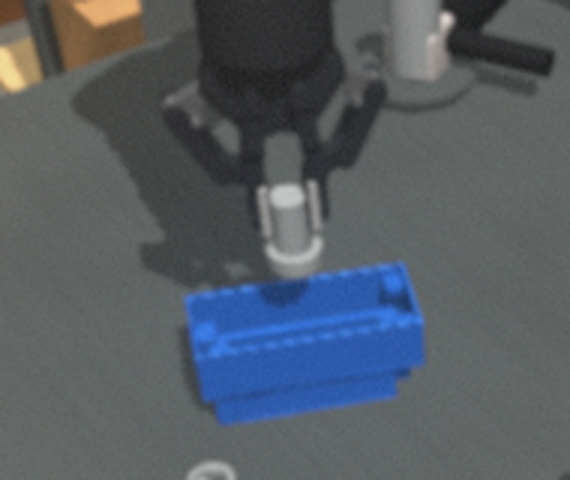

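The hub hangs upright in the fingers at crop (290,225), over the middle of the lower crate (305,340).

Call:
servo_tool:
  increments:
    - {"slide":[0.5,0.5,-30],"twist":[0,0,0],"hand":0}
    - {"slide":[0,0,-30],"twist":[0,0,0],"hand":0}
    - {"slide":[0,0,-25],"twist":[0,0,0],"hand":0}
    - {"slide":[0,0,-14],"twist":[0,0,0],"hand":0}
    - {"slide":[0,0,-4],"twist":[0,0,0],"hand":0}
    - {"slide":[0,0,-3],"twist":[0,0,0],"hand":0}
    - {"slide":[0,0,0],"twist":[0,0,0],"hand":0}

```text
time: 13.9
tool_pos: [0.52, -0.2577, -0.0087]
tcp_rot: [0.0, 0.834, 0.552, 0.0]
force: [-0.5, 0.0, -3.2]
grip_width: 0.255
grip_force: 35.1
```

Call:
servo_tool:
  increments:
    - {"slide":[0,0,-2],"twist":[0,0,0],"hand":0}
    - {"slide":[0,0,-1],"twist":[0,0,0],"hand":0}
    - {"slide":[0,0,0],"twist":[0,0,0],"hand":0}

```text
time: 14.28
tool_pos: [0.5202, -0.2579, -0.0094]
tcp_rot: [0.001, 0.834, 0.552, -0.0]
force: [-6.9, 2.7, 17.6]
grip_width: 0.256
grip_force: 37.1
```

Contact with the floor. I'll release, rise, and wait a moment.

Call:
servo_tool:
  increments:
    - {"slide":[0,0,1],"twist":[0,0,0],"hand":0.45}
    - {"slide":[0,0,0],"twist":[0,0,0],"hand":0.45}
    - {"slide":[0,0,0],"twist":[0,0,0],"hand":0.45}
    - {"slide":[0,0,15],"twist":[0,0,0],"hand":0.45}
    - {"slide":[0,0,45],"twist":[0,0,0],"hand":0.45}
    - {"slide":[0,0,50],"twist":[0,0,0],"hand":0.45}
    - {"slide":[0,0,0],"twist":[0,0,0],"hand":0.45}

```text
time: 15.15
tool_pos: [0.5231, -0.2584, 0.1037]
tcp_rot: [0.004, 0.834, 0.552, 0.002]
force: [-0.2, 0.0, -0.2]
grip_width: 0.448
grip_force: 0.0
```

Run:
```python
from h import *
st()
im,d=grab('scene','scene6'); P=world('scene',d)
cv2.imwrite('pics/crop6.png',cv2.resize(im[60:220,150:340],None,fx=3,fy=3,interpolation=2)[:,:,::-1])
near=(d>0)&(abs(P[...,0]-.519)<.1)&(abs(P[...,1]+.257)<.1)&(P[...,2]<.085)
p=P[near&blue(im)]; zt=np.percentile(p[:,2],98); print('lower',zt,rect(p[abs(p[:,2]-zt)<.006]))
h=cv2.cvtColor(im,cv2.COLOR_RGB2HSV)
q=P[near&(h[...,1]<70)&(P[...,2]>.035)]; print('hub',len(q),np.median(q,0).round(4),np.percentile(q[:,2],95).round(4)); q=q[q[:,2]>np.percentile(q[:,2],90)-.006]; print(cv2.minEnclosingCircle((q[:,:2]*1000).astype(np.float32)))
```

```text
t 15.15 tcp [ 523.1 -258.4  103.7] yaw_y -23.02 zax [ 0.0076 -0.0038 -1.    ] j [ 1.04  0.59 -0.83  1.8   0.52  0.98 -0.41] grip 0.448 0.0 F [-0.2  0.  -0.2]
lower 0.06845330357986365 (array([ 520. , -256.7]), array([ 68.7, 149.9]), 66.65)
hub 59 [ 0.5209 -0.259   0.0508] 0.0525
((520.8734741210938, -259.522216796875), 11.928900718688965)
```

View pics/crop6.png

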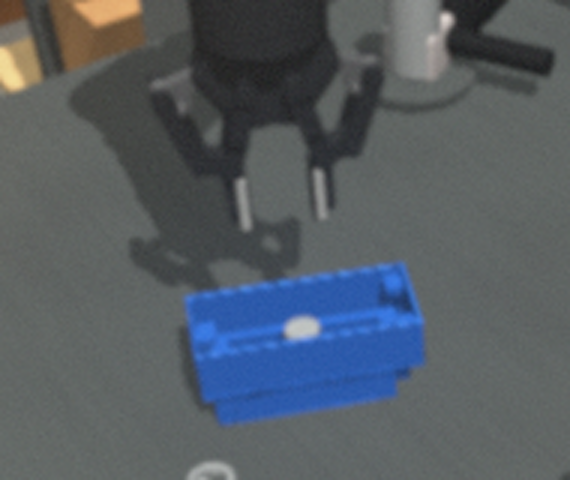

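The hub stands in the crate at crop (302,328) with its top at 52.5 mm. I'll go back to the upper crate on the mat.

Call:
servo_tool:
  increments:
    - {"slide":[0,0,20],"twist":[0,0,0],"hand":1}
    - {"slide":[-5,50,0],"twist":[0,0,0],"hand":1}
    - {"slide":[-5,50,0],"twist":[0,0,0],"hand":1}
    - {"slide":[-5,50,0],"twist":[0,0,0],"hand":1}
    - {"slide":[-5,50,0],"twist":[0,0,0],"hand":1}
    - {"slide":[-6,50,0],"twist":[0,0,0],"hand":1}
    - {"slide":[-5,50,0],"twist":[0,0,0],"hand":1}
    - {"slide":[-6,50,0],"twist":[0,0,0],"hand":1}
    - {"slide":[-6,50,0],"twist":[0,0,0],"hand":1}
    - {"slide":[-6,50,0],"twist":[0,0,0],"hand":1}
    - {"slide":[-6,50,0],"twist":[0,0,0],"hand":1}
    - {"slide":[0,0,0],"twist":[0,0,0],"hand":1}
    - {"slide":[0,0,0],"twist":[0,0,0],"hand":1}

```text
time: 16.82
tool_pos: [0.464, 0.242, 0.1184]
tcp_rot: [0.0, 0.834, 0.552, -0.001]
force: [-0.1, -0.8, -0.6]
grip_width: 0.998
grip_force: 0.0
```

Run:
```python
from h import *
st()
```

```text
t 16.82 tcp [464.  242.  118.4] yaw_y -22.99 zax [-0.0011 -0.0011 -1.    ] j [ 0.21  0.5  -0.93  1.92  0.49  0.96 -1.36] grip 0.998 0.0 F [-0.1 -0.8 -0.6]
```

Call:
servo_tool:
  increments:
    - {"slide":[3.5,-0.5,-35],"twist":[0,0,0],"hand":1}
    - {"slide":[0,0,-35],"twist":[0,0,0],"hand":1}
    - {"slide":[0,0,-30],"twist":[0,0,0],"hand":1}
    - {"slide":[0,0,-16],"twist":[0,0,0],"hand":1}
    - {"slide":[0,0,0],"twist":[0,0,0],"hand":1}
    - {"slide":[0,0,0],"twist":[0,0,0],"hand":0}
    - {"slide":[0,0,0],"twist":[0,0,0],"hand":0}
    - {"slide":[0,0,0],"twist":[0,0,0],"hand":0}
    - {"slide":[0,0,0],"twist":[0,0,0],"hand":0}
  newtons: 35

```text
time: 17.95
tool_pos: [0.4688, 0.2425, 0.0039]
tcp_rot: [0.0, 0.834, 0.552, 0.001]
force: [-1.6, -0.8, 6.5]
grip_width: 0.745
grip_force: 40.1
```

Call:
servo_tool:
  increments:
    - {"slide":[0,0,15],"twist":[0,0,0],"hand":0}
    - {"slide":[0,0,40],"twist":[0,0,0],"hand":0}
    - {"slide":[0,0,40],"twist":[0,0,0],"hand":0}
    - {"slide":[0,0,40],"twist":[0,0,0],"hand":0}
    - {"slide":[5,-50,0],"twist":[0,0,0.157],"hand":0}
    - {"slide":[5,-50,0],"twist":[0,0,0.157],"hand":0}
    - {"slide":[5,-50,0],"twist":[0,0,0.157],"hand":0}
    - {"slide":[5,-50,0],"twist":[0,0,0.157],"hand":0}
    - {"slide":[5,-50,0],"twist":[0,0,0.157],"hand":0}
    - {"slide":[5,-50,0],"twist":[0,0,0.157],"hand":0}
    - {"slide":[5,-50,0],"twist":[0,0,0.157],"hand":0}
    - {"slide":[5,-50,0],"twist":[0,0,0.157],"hand":0}
    - {"slide":[5,-50,0],"twist":[0,0,0.157],"hand":0}
    - {"slide":[6,-50,0],"twist":[0,0,0.157],"hand":0}
    - {"slide":[0,0,0],"twist":[0,0,0],"hand":0}
    - {"slide":[0,0,0],"twist":[0,0,0],"hand":0}

```text
time: 19.95
tool_pos: [0.5185, -0.2576, 0.1378]
tcp_rot: [-0.0, 0.201, 0.98, 0.0]
force: [-0.6, 0.0, -2.6]
grip_width: 0.741
grip_force: 40.0
```

```bash
cat >> h.py <<'E'
def crates(tag):
    st(); im,d=grab('scene',tag); P=world('scene',d)
    near=(d>0)&(abs(P[...,0]-.519)<.12)&(abs(P[...,1]+.257)<.12)&blue(im)
    p=P[near]; zt=np.percentile(p[:,2],97)
    print('up',zt.round(4),rect(p[abs(p[:,2]-zt)<.006]))
    q=p[(p[:,2]>.058)&(p[:,2]<.074)]; print('lo',rect(q))
    # per-column rim fit: tilt of upper rim plane
    r=p[abs(p[:,2]-zt)<.006]; A=np.c_[r[:,:2]-r[:,:2].mean(0),np.ones(len(r))]; print('rim slope',np.linalg.lstsq(A,r[:,2],rcond=None)[0][:2].round(3))
    return im
E
python3 - <<'E'
from h import *
im=crates('scene7')
cv2.imwrite('pics/crop7.png',cv2.resize(im[40:220,150:340],None,fx=3,fy=3,interpolation=2)[:,:,::-1])
E
```

```text
t 19.95 tcp [ 518.5 -257.6  137.8] yaw_y 66.85 zax [-3.e-04  1.e-03 -1.e+00] j [ 1.27  0.77 -1.25  1.77  0.78  1.21  0.96] grip 0.741 40.0 F [-0.6  0.  -2.6]
up 0.2045 (array([ 523.3, -258.3]), array([ 68.3, 150. ]), 67.19)
lo (array([ 520.4, -256.3]), array([ 68.8, 150.2]), 67.07)
rim slope [0.005 0.007]
```

View pics/crop7.png

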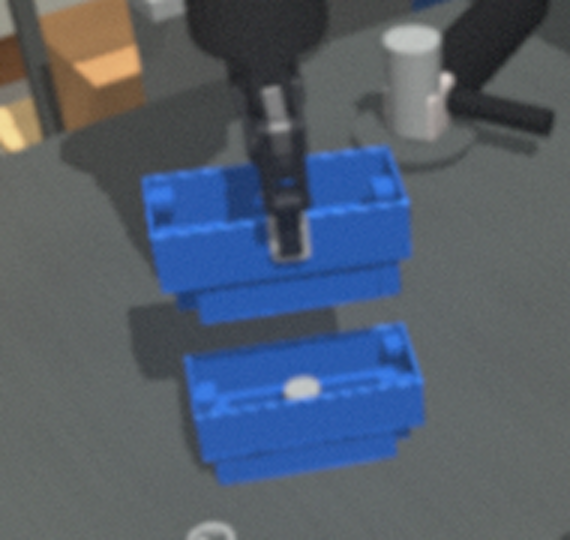

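The upper crate is turned half round, with two corner feet at the left and the single foot now at the other end. It is level, and the hub top shows in the lower crate at crop (302,388). I'll correct by (-2.9, +2.0) mm and descend to just above the rim.

Call:
servo_tool:
  increments:
    - {"slide":[-1.5,1,-15],"twist":[0,0,0],"hand":0}
    - {"slide":[-1.4,1,-25],"twist":[0,0,0],"hand":0}
    - {"slide":[0,0,-14],"twist":[0,0,0],"hand":0}
    - {"slide":[0,0,0],"twist":[0,0,0],"hand":0}
    - {"slide":[0,0,0],"twist":[0,0,0],"hand":0}

```text
time: 20.62
tool_pos: [0.5167, -0.2557, 0.0842]
tcp_rot: [0.0, 0.2, 0.98, 0.0]
force: [1.2, 0.2, -2.5]
grip_width: 0.742
grip_force: 40.0
```

Run:
```python
from h import *
crates('scene8')
```

```text
t 20.62 tcp [ 516.7 -255.7   84.2] yaw_y 66.96 zax [ 9.e-04 -1.e-04 -1.e+00] j [ 1.24  0.82 -1.19  1.82  0.85  1.13  0.91] grip 0.742 40.0 F [ 1.2  0.2 -2.5]
up 0.1511 (array([ 521. , -256.4]), array([ 70.4, 149.1]), 67.34)
lo (array([ 522.7, -248.7]), array([ 64.6, 150.9]), 61.66)
rim slope [0.003 0.002]
```

Call:
servo_tool:
  increments:
    - {"slide":[-0.5,0,-8],"twist":[0,0,0],"hand":0}
    - {"slide":[0,0,-4],"twist":[0,0,0],"hand":0}
    - {"slide":[0,0,-3],"twist":[0,0,0],"hand":0}
    - {"slide":[0,0,-3],"twist":[0,0,0],"hand":0}
    - {"slide":[0,0,0],"twist":[0,0,0],"hand":0}

```text
time: 21.3
tool_pos: [0.5154, -0.2559, 0.0654]
tcp_rot: [-0.0, 0.2, 0.98, 0.0]
force: [-0.6, 0.4, -2.0]
grip_width: 0.743
grip_force: 40.1
```

Call:
servo_tool:
  increments:
    - {"slide":[0,0,-1.5],"twist":[0,0,0],"hand":0}
    - {"slide":[0,0,-1],"twist":[0,0,0],"hand":0}
    - {"slide":[0,0,0],"twist":[0,0,0],"hand":0}

```text
time: 21.68
tool_pos: [0.5158, -0.2561, 0.064]
tcp_rot: [0.0, 0.2, 0.98, -0.0]
force: [-1.7, -0.8, 4.9]
grip_width: 0.742
grip_force: 40.9
```

Run:
```python
from h import *
crates('scene9')
```

```text
t 21.68 tcp [ 515.8 -256.1   64. ] yaw_y 66.92 zax [ 2.e-04 -6.e-04 -1.e+00] j [ 1.23  0.84 -1.17  1.83  0.88  1.1   0.89] grip 0.742 40.9 F [-1.7 -0.8  4.9]
up 0.1309 (array([ 520.2, -256.6]), array([ 69.4, 149.1]), 66.84)
lo (array([ 526.9, -240.3]), array([ 36.7, 150.1]), 65.42)
rim slope [ 0.002 -0.002]
```

Contact. The top is at about 0.131–0.133, level, and centred at (520.2,-256.6). I'll release and retreat.

Call:
servo_tool:
  increments:
    - {"slide":[0,0,-0.5],"twist":[0,0,0],"hand":0}
    - {"slide":[0,0,0.5],"twist":[0,0,0],"hand":1}
    - {"slide":[0,0,0],"twist":[0,0,0],"hand":1}
    - {"slide":[0,0,0],"twist":[0,0,0],"hand":1}
    - {"slide":[0,0,0],"twist":[0,0,0],"hand":1}
    - {"slide":[0,0,15],"twist":[0,0,0],"hand":1}
    - {"slide":[0,0,40],"twist":[0,0,0],"hand":1}
    - {"slide":[0,0,50],"twist":[0,0,0],"hand":1}
    - {"slide":[0,0,20],"twist":[0,0,0],"hand":1}
    - {"slide":[0,0,0],"twist":[0,0,0],"hand":1}

```text
time: 22.98
tool_pos: [0.5165, -0.2563, 0.1899]
tcp_rot: [0.001, 0.2, 0.98, -0.001]
force: [-0.9, -0.4, -0.9]
grip_width: 1.003
grip_force: 0.0
```

Run:
```python
from h import *
im=crates('scene10')
cv2.imwrite('pics/crop10.png',cv2.resize(im[40:220,150:340],None,fx=3,fy=3,interpolation=2)[:,:,::-1])
```

```text
t 22.98 tcp [ 516.5 -256.3  189.9] yaw_y 66.91 zax [ 0.0025 -0.0018 -1.    ] j [ 1.31  0.71 -1.31  1.73  0.72  1.28  1.  ] grip 1.003 0.0 F [-0.9 -0.4 -0.9]
up 0.1308 (array([ 520.8, -255.5]), array([ 67.7, 149.2]), 67.48)
lo (array([ 526.8, -240.4]), array([ 38.8, 149.7]), 65.52)
rim slope [0.002 0.002]
```

View pics/crop10.png

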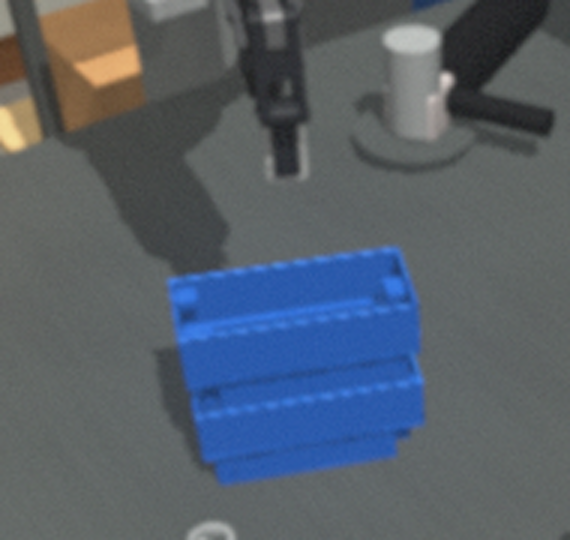

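The upper crate stands level on the lugs at crop (295,310), seated in the rim of the lower crate (310,410), and the gripper is clear.

```bash
python3 -c "
from plant import arm
print(arm.hand_in())"
```

```text
the job is handed in; nothing more can be done
None
```

The job is handed in at about 23 s. By the last camera check, the upper crate stands level on the lower crate's lugs, turned half round and seated in its rim. The hub was standing upright in the lower crate before it was covered. I gave the bottle, wrench and disc no separate final check, but nothing was moved near them.

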